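# Clear the UV viewing plate

## Task

Take the yellow scraper block by its black handle, reach in under the UV lamp at the end of the white plate away from the orange catch tray, rest the block lightly on the plate behind the loose green chips and push it gently in until its nose feels the blue stop bar. Then, keeping it lightly pressed on the plate, wipe all four chips along the plate and off its end into the catch tray, without touching chips with the fingers, bumping the lamp, pressing hard, or shifting the things standing around. Finally stand the scraper upright on its black mat again and let go.

Things in the scene. Friction and masses are not known exactly. Their poses are not given: they have to be found in the camera images.
- stand: grey base of the UV viewing stand, fixed for the run; origin on the bench under the plate's centre. x points from the open front (robot side) to the back, y along the plate, z up. Two aluminium posts (at x +93 to +107, y +-80) carry the lamp. The top of the plate is 70 above the origin.
- plate: white ceramic plate on the stand, 130 (x) x 230 (y) x 12 thick; origin at the centre of its underside, so the upper face is at z +12. Axes as the stand. Open at the front and at both ends (y +-115); the ends overhang what stands there by 15. It sits on springs: sinks 1 mm per 2 N, 8 mm at most. The chips lie within 65 of the middle in y, so each end is free.
- lamp: black UV lamp box over the back of the plate, grey button on one end; origin at stand x 0, y 0, z 170, level with its underside. It spans x -8 to +110, y +-130, z 0 to 70: 100 clear above the plate, which it covers behind x -8. A gripper upright over the scraper's handle would strike it; one tilted 25 to 45 deg, its body leaning to the front, does not.
- stop_rail: rail along the back of the plate that carries the blue adjustable stop bar (230 long, 17 high); origin on the plate's upper face at the plate's back edge (stand x 65), middle of the plate. The bar's front face, which faces -x, is set anywhere from x 0 to x -10 of this origin; the setting is not measured and must be felt; the bar gives 1 mm per 2.5 N.
- scraper: yellow scraper block 120 (x) x 28 (y) x 25 (z) with a black upright handle on top, 36 (x) x 24 (y), from z 25 to z 80, centred at x -30. Origin at the centre of the block's underside. The nose is the end face at x +60. 200 g. Starts standing on its mat, nose roughly away from the robot.
- mat: flat black rubber mat, 170 (x) x 90 (y) x 4 thick, fixed; origin at the centre of its underside. The scraper stands on it at the start and belongs there in the end.
- catch_tray: orange open tray, fixed, 150 (x) x 120 (y) x 45 high, walls 4, at one end of the plate (either end); origin at the centre of its underside, axes as the stand. Its rim is 25 below the plate's upper face and it reaches 15 under the plate's end.
- tweezers_case: black steel tweezers case, 150 (x) x 50 (y) x 22, loose, lies at the other end of the plate; origin at the centre of its underside
- rock_tray: cardboard tray 140 x 110 x 30 high, fixed, origin at the centre of its underside; holds the willemite stone
- willemite: glowing green willemite stone, about 75 x 60 x 60, loose, in the cardboard tray; origin at the centre of its underside
- calcite: cream calcite rhomb, 74 x 50 x 32, loose; origin at the centre of its underside
- cup: clear glass cup, 72 across, 90 high, loose; origin at the centre of its underside
- spare_bulb: violet bulb with brass bayonet fitting in a 70 x 70 foot, 110 high, loose; origin at the centre of its underside
- jar: amber glass jar, 64 across, 100 high, loose; origin at the centre of its underside
- chip1: loose green stone chip, about 30 x 20 x 9, 22 g, lying on the plate; origin at the centre of its underside
- chip2: loose green stone chip, about 28 x 22 x 9, 22 g, lying on the plate; origin at the centre of its underside
- chip3: loose green stone chip, about 26 x 22 x 9, 22 g, lying on the plate; origin at the centre of its underside
- chip4: loose green stone chip, about 30 x 19 x 9, 22 g, lying on the plate; origin at the centre of its underside
There are look-alikes about, which are no part of the job. What is shaped like the scraper but purple or turquoise is not meant.

How it is judged:
By the outcome, as a careful person would: the job done as asked, in the order asked, and still so for the second after the job is handed in, with the robot touching nothing.
It also fails if it takes over 72 s, if anything falls off the work surface, if the arm or the gripper's body presses on something with over 40 N, if the wrist force passes 120 N, or if a joint passes its speed limit or range.

## Robot

A 7-joint arm with a two-finger parallel gripper is mounted at the origin on the work surface. World frame = base frame: x ahead of the robot, y to its left, z up, the work surface at z = 0. Lengths are in mm, angles in rad, forces in N, time in s.
With the tool pointing down it reaches from about 425 to 925 mm from the base axis. Payload 6.8 kg.
Tool frame: the origin (TCP) lies midway between the tips of the shut fingers; the grasp point (between the pads) lies 19 mm behind it; x points along the fingers, y is the direction in which the jaws open and shut, and the axes are right-handed (so a half turn about x gives the same grasp; the last joint's range is limited). The gripper opens to 85 mm and grips with 20 to 120 N. Pads are 22 mm wide; open, the fingers measure 114 mm over their backs; the gripper's body (76 mm by 85 mm) begins 54 mm behind the grasp point. The pads swing forward as they close: fully open they stand 13 mm farther back than shut.
Start: joints at [1.213, 0.477, 0.022, 1.555, -0.011, 1.109, -0.083], TCP at [166.875, -654.065, 208.808] pointing down, gripper open.
Joint ranges: [-2.96, 2.96], [-0.34, 2.1], [-1.41, 1.46], [0.24, 2.44], [-1.37, 4.51], [0.17, 1.92], [-2.96, 2.96]. Speed limits (rad/s): [2.39, 2.39, 3.14, 3.14, 3.14, 3.14, 3.14].

## Interface

Orientations are given as a rotation vector (axis times angle).
In Python, from rig import * gives the robot as it stands. Calls block until the motion is done:
- reach(position, orientation): joint-space move of the TCP to a pose.
- servo_line(position, feed=150, attitude=None, max_force=None): straight line of the TCP; attitude=None keeps the orientation; feed is the mean speed in mm/s. With max_force (N) it stops when the force on the tool has changed by that much, and returns True; else False.
- goto_joints(angles): joint-space move.
- command_gripper(opening, effort=None): finger opening in mm; effort is the grip in N (None keeps the last); returns when the fingers have stopped.
- wait(seconds).
- solve_ik(position, orientation): joint angles nearest the present ones, or None.
- read_state(): the state.
- read_camera(name): name is "side" or "top"; returns the picture (480x640x3 uint8, blue, green, red); there is no depth.
- camera_info(name): a dict with "fx", "fy", "cx", "cy" (pixels), "dist_coeffs" ([k1, k2, p1, p2, k3] as OpenCV has them; the pictures are not rectified), "pose" (4x4, takes a point from camera to world coordinates). Camera axes: x right, y down, z forward; pixel columns grow to the right and rows downward; lengths in mm; the calibration is good to about 2 mm. A picture is of the moment at which its call begins. camera_info takes no time and is no camera call.
A pose or a line that the arm cannot do raises PlanningError and nothing moves.
- close_job(): hands the job in, once; it reports no verdict.
Trained networks look in the newest picture that a camera, given by its name, has taken for a name from the list of things; names that differ only in an ending like _2 or _b are one class to them, and where a whole thing is asked for, a point or a joint stands for the part that bears it (a point fixed in the world has none). Each returns a list of dicts, best first, with "conf" (0 to 1); they miss things now and then, are a little off and sometimes report something else, mostly with a low value. They report only what shows in the picture. A call takes as long as a camera call. They do not tell look-alikes from the thing itself.
- spot_in(camera, name): "position" ([x, y, z] in mm, in the coordinates of the camera as it stood for that picture, good to about 4 mm: the middle of the surface that is visible of it).
- place_of(camera, name): "position" ([x, y, z] in mm, in the coordinates of the camera as it stood for that picture, good to about 4 mm: a listed point, or the origin of a listed thing).
The state is a dict: "time": time; "joint_positions": joint angles; "qd": joint speeds; "joint_efforts": joint torques, N m; "eef_pos": TCP position; "tool_rot": TCP orientation; "contact_force": force on the tool from outside, world axes, zero at the start; "moment": the same for the moment, N m; "grip_width": finger opening in mm.
Only numpy, scipy, OpenCV 4.12 (cv2) and the standard library are available. Lean on these libraries where they do the work, as an engineer would, in place of code of your own. Each camera call takes 0.05 s, during which the arm holds its last target. There are 200 camera calls.

## Working session

There is one attempt and no reset: what is moved stays moved. The work goes in short steps, each a Python script; the robot and the scene stay as the last script left them, time stands still between calls to the robot, and variables do not carry over. Pictures are saved under pics/ and viewed, about 8 in all and at most 12, crops included, and the job is handed in when it is done.

```bash
mkdir -p pics; ls; python3 - <<'E'
from rig import *
import cv2,numpy as np
for c in ("side","top"):
    im=read_camera(c); cv2.imwrite(f"pics/{c}0.png",im)
    i=camera_info(c); print(c,i)
    T=np.array(i["pose"])
    for n in ["stand","plate","lamp","stop_rail","scraper","mat","catch_tray","tweezers_case","chip1","cup","jar","spare_bulb","calcite","rock_tray","willemite"]:
        for d in place_of(c,n):
            p=T@np.r_[d["position"],1]; print(c,n,round(d["conf"],2),p[:3].round(0))
s=read_state();print(s["time"],s["tool_rot"],s["eef_pos"])
E
```

```text
pics
side {'fx': 500.7827904089939, 'fy': 500.7827904089939, 'cx': 327.3703080592556, 'cy': 235.38553073736776, 'dist_coeffs': array([-0.13453343,  0.        ,  0.        ,  0.        ,  0.        ]), 'pose': array([[-8.90219943e-01, -2.45946168e-01,  3.83430484e-01,
         1.22396242e+02],
       [-4.55386404e-01,  5.01690392e-01, -7.35479417e-01,
         7.31743349e+02],
       [-1.14750459e-02, -8.29347474e-01, -5.58615333e-01,
         7.56073023e+02],
       [ 0.00000000e+00,  0.00000000e+00,  0.00000000e+00,
         1.00000000e+00]])}
side stand 0.7 [650.  23.   0.]
side stand 0.34 [626.  -2.  69.]
side plate 0.84 [655.  25.  58.]
side lamp 0.81 [656.  27. 170.]
side lamp 0.53 [633.  53.  64.]
side lamp 0.35 [ 631. -136.   -1.]
side stop_rail 0.6 [717.  11.  68.]
side scraper 0.75 [386. 116.  -5.]
side scraper 0.72 [ 333. -305.   -4.]
side scraper 0.61 [ 519. -356.    2.]
side scraper 0.57 [ 389. -528.   -3.]
side mat 0.98 [ 524. -363.   -1.]
side catch_tray 0.63 [ 630. -132.   -4.]
side tweezers_case 0.69 [678. 187.  -2.]
side chip1 0.65 [680.  49.  69.]
side chip1 0.64 [6
[... 1186 characters left out ...]
 0.27 [488. 373.   0.]
top stop_rail 0.36 [ 388. -184.   -2.]
top scraper 0.97 [ 520. -360.    5.]
top scraper 0.82 [ 390. -530.   -0.]
top scraper 0.68 [ 338. -307.   -3.]
top mat 0.7 [ 526. -364.    4.]
top catch_tray 0.63 [ 625. -136.   -1.]
top chip1 0.56 [623.  -0.  68.]
top chip1 0.47 [635.  53.  69.]
top chip1 0.3 [657.  28.   1.]
top cup 0.69 [386. 118.   2.]
top jar 0.88 [683. 381.   1.]
top jar 0.51 [653.  22. 168.]
top spare_bulb 0.74 [ 670. -360.   -1.]
top spare_bulb 0.4 [659.  24.  -3.]
top calcite 0.81 [ 387. -181.   -0.]
top rock_tray 0.65 [489. 375.  -3.]
top willemite 0.77 [488. 368.   7.]
1.6 [ 2.08856237  0.2621223  -2.08849527] [ 166.85295362 -654.05521284  208.81887398]
```

View pics/side0.png

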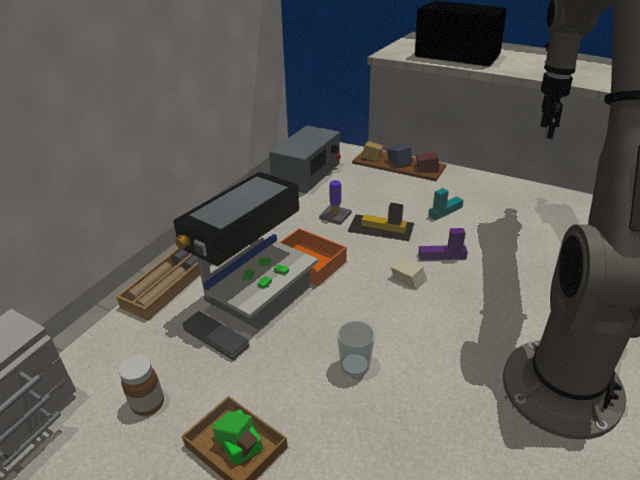

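View pics/top0.png

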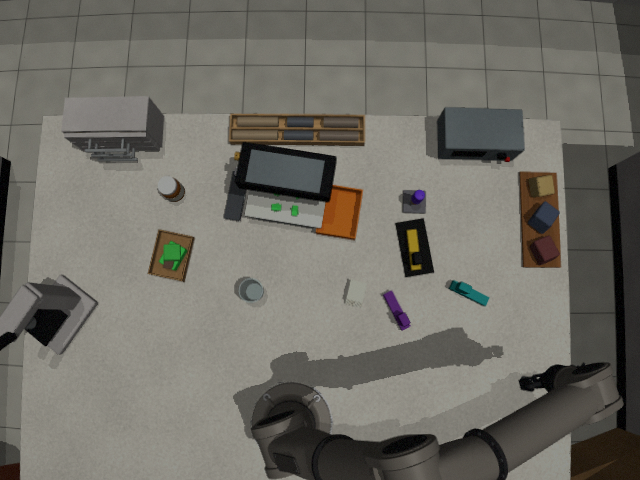

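Candidates for the scraper are yellow on the black mat (side 385,222; top 413,245), purple (side 445,247; top 396,310) and turquoise (side 445,205; top 468,292). The yellow one fits by colour and mat. I'll enlarge crops with model overlays to confirm it and refine the poses.

```bash
cat > h.py <<'E'
from rig import *
import cv2,numpy as np
from scipy.spatial.transform import Rotation as R
def proj(c,P):
    i=camera_info(c);T=np.linalg.inv(np.array(i["pose"]))
    K=np.array([[i["fx"],0,i["cx"]],[0,i["fy"],i["cy"]],[0,0,1]])
    return cv2.projectPoints(np.float64(P).reshape(-1,1,3),cv2.Rodrigues(T[:3,:3])[0],T[:3,3],K,np.array(i["dist_coeffs"]))[0][:,0]
def W(pose,P):  # pose x,y,yaw deg (z0)
    P=np.float64(P).reshape(-1,3);r=R.from_euler('z',pose[2],degrees=True)
    return r.apply(P)+[pose[0],pose[1],0]
def box(x0,x1,y0,y1,z): return [[x0,y0,z],[x1,y0,z],[x1,y1,z],[x0,y1,z]]
def crop(c,im,x0,y0,w,h,s,polys):
    o=cv2.resize(im[y0:y0+h,x0:x0+w],None,fx=s,fy=s,interpolation=cv2.INTER_CUBIC)
    for P,col in polys:
        q=(proj(c,P)-[x0,y0]+.5)*s
        cv2.polylines(o,[np.int32(q.round())],True,col,1)
    return o
E
cat > ov.py <<'E'
from h import *
import sys
def go(S,M,tag,only=None):
    t,s=cv2.imread('pics/top0.png'),cv2.imread('pics/side0.png')
    r,b,c,m=(0,0,255),(255,0,0),(255,255,0),(255,0,255)
    L=[(W(S,box(-65,65,-115,115,70)),r),(W(S,box(-8,110,-130,130,240)),c),(W(S,box(-8,110,-130,130,170)),c),
       (W(S,box(-75,75,-220,-100,45)),m),(W(M,box(-60,60,-14,14,29)),r),(W(M,box(-48,-12,-12,12,84)),c)]
    a=crop('top',t,230,140,205,150,3.8,L); d=crop('side',s,195,170,230,160,3.4,L)
    cv2.imwrite(f'pics/ov_top{tag}.png',a);cv2.imwrite(f'pics/ov_side{tag}.png',d)
if __name__=="__main__":
    # yellow blob
    for c in('top','side'):
        im=cv2.imread(f'pics/{c}0.png');hsv=cv2.cvtColor(im,cv2.COLOR_BGR2HSV)
        k=cv2.inRange(hsv,(22,150,90),(34,255,255));ys,xs=np.nonzero(k)
        print(c,len(xs),cv2.minAreaRect(np.c_[xs,ys].astype(np.float32)))
    go((655,24,-9.3),(520,-360,10),'1')
E
python3 ov.py
```

```text
top 263 ((413.6365051269531, 249.160400390625), (40.193389892578125, 9.639403343200684), 83.2901611328125)
side 198 ((383.470458984375, 222.7801055908203), (44.3455696105957, 9.963720321655273), 10.784297943115234)
```

View pics/ov_top1.png

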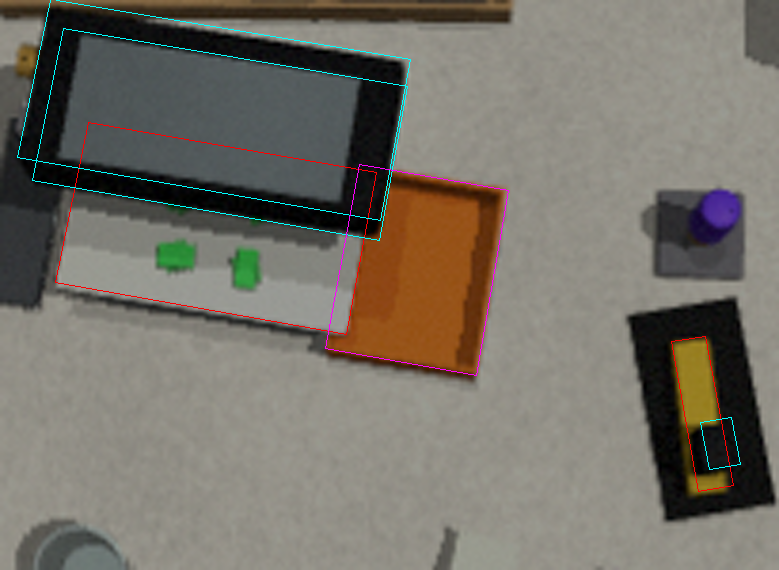

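View pics/ov_side1.png

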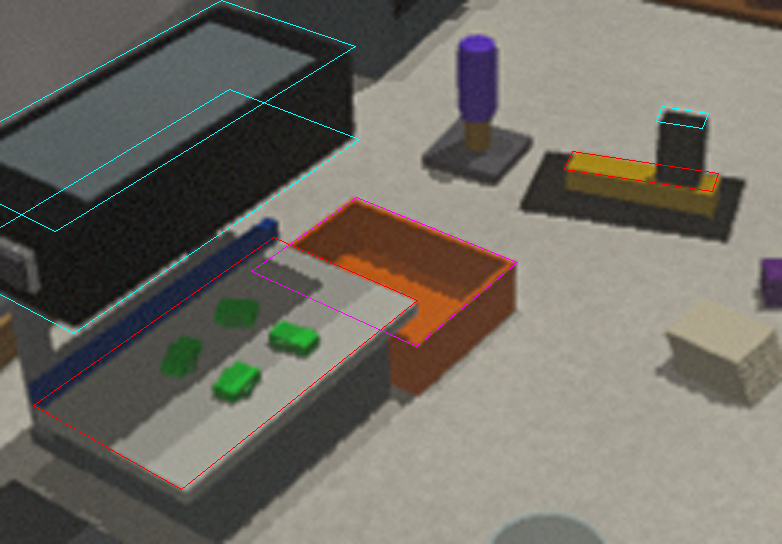

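The crops confirm the yellow scraper with black handle on the black mat (crop top ~705,415; side ~640,185). The stand overlay (655, 24, -9.3°) matches plate, lamp and tray, with the tray at -y. The four chips are at side-crop (296,338), (236,383), (237,312) and (181,355). The scraper yaw is slightly off, so I'll fit it and check IK along the path.

```bash
cat > fit.py <<'E'
from h import *
from scipy.optimize import minimize
obs={}
for c in('top','side'):
    im=cv2.imread(f'pics/{c}0.png');hsv=cv2.cvtColor(im,cv2.COLOR_BGR2HSV)
    k=cv2.inRange(hsv,(20,120,45),(36,255,255));z=np.zeros_like(k)
    x,y=(395,220) if c=='top' else (355,205); z[y:y+60,x:x+70]=k[y:y+60,x:x+70]; obs[c]=cv2.GaussianBlur(z.astype(float)/255,(0,0),1)
def ren(c,p):
    m=np.zeros((480*4,640*4),np.uint8)
    for (a,b,y,z0,z1),v in (((-60,60,14,4,29),255),((-48,-12,12,29,84),0)):
        P=W(p,box(a,b,-y,y,z0)+box(a,b,-y,y,z1))
        q=cv2.convexHull(((proj(c,P)+.5)*4).astype(np.float32)).round().astype(np.int32); cv2.fillConvexPoly(m,q,v)
    return cv2.GaussianBlur(cv2.resize(m,(640,480),interpolation=cv2.INTER_AREA)/255.,(0,0),1)
for cams in (('top','side'),('top',),('side',)):
    f=lambda p:sum(((ren(c,p)-obs[c])**2).sum() for c in cams)
    r=minimize(f,(520,-360,8),method='Nelder-Mead',options=dict(initial_simplex=[(520,-360,8),(528,-360,8),(520,-352,8),(520,-360,14)],xatol=.1,fatol=.05))
    print(cams,r.x.round(1),r.fun, f((520,-360,10)))
# chips on plate
S=(655,24,-9.3)
for u,v in((296,338),(236,383),(237,312),(181,355)):
    t=np.array([u/3.4+195-.5,v/3.4+170-.5])
    g=minimize(lambda q:((proj('side',W(S,[[q[0],q[1],79]]))[0]-t)**2).sum(),(0,0),method='Nelder-Mead').x;print('chip',g.round(0))
print(solve_ik([500,-350,200],[2.0886,.2621,-2.0885]) is not None)
def att(yaw,t,fl=0):
    y,t=np.radians([yaw,t]);x=np.array([np.sin(t)*np.cos(y),np.sin(t)*np.sin(y),-np.cos(t)])
    j=np.array([-np.sin(y),np.cos(y),0])*(-1 if fl else 1)
    return R.from_matrix(np.c_[x,j,np.cross(x,j)]).as_rotvec()
for t in(30,35,40):
  for fl in(0,1):
    o=[]
    for P,yaw in(((490,-364,44),8),((490,-364,250),8),((480,0,300),-9.3),((570,140,120),-9.3),((640,122,110),-9.3),((607,-81,110),-9.3)):
        s=solve_ik(P,att(yaw,t,fl)); o.append(None if s is None else np.round(s,2).tolist())
    print(t,fl,o)
E
python3 fit.py
```

```text
('top', 'side') [ 519.1 -361.8    7.7] 28.459478635418897 42.76357666940518
('top',) [ 518.2 -360.4    7.2] 3.7392140683140003 14.124663048211746
('side',) [ 519.7 -364.3    7.7] 16.9040292814656 28.638913621193435
chip [-33. -27.]
chip [-33.  30.]
chip [ 17. -25.]
chip [15. 30.]
True
30 0 [[1.51, 0.73, -0.96, 2.07, 0.6, 0.3, 1.96], [1.38, 0.27, -0.72, 1.93, -0.33, 0.67, 2.65], [0.69, -0.23, -0.8, 2.22, -0.03, 0.58, 1.29], [0.4, 0.54, -1.14, 2.18, 1.38, 0.85, -0.25], [0.35, 0.58, -0.99, 2.06, 1.38, 0.78, -0.13], [0.29, 0.33, -0.36, 2.21, 1.15, 0.23, 0.31]]
30 1 [[1.14, 0.56, -0.47, 2.09, -0.67, 0.27, -0.03], [1.01, 0.21, -0.28, 1.95, -0.54, 0.71, -0.33], [1.03, -0.31, -1.03, 2.21, -0.29, 0.59, -1.58], [-1.39, 0.5, 1.08, 2.28, -0.74, 0.21, -1.51], [-0.63, 0.39, 0.23, 2.13, 0.8, 0.28, -2.91], [0.14, 0.32, -0.18, 2.22, 1.03, 0.17, -2.74]]
35 0 [[1.56, 0.76, -0.97, 2.1, 0.51, 0.2, 2.09], [1.44, 0.27, -0.73, 1.98, -0.5, 0.62, 2.83], [0.64, -0.27, -0.76, 2.28, -0.0, 0.47, 1.25], [0.36, 0.53, -1.13, 2.24, 1.54, 0.88, -0.42], [-0.14, 0.41, -0.39, 2.15, 1.44, 0.5, -0.34], [0.38, 0.35, -0.47, 
[... 162 characters left out ...]
 -1.61], [-0.25, 0.31, -0.38, 2.27, 1.41, 0.52, 2.7], [-0.14, 0.41, -0.39, 2.15, 1.44, 0.5, 2.8], [0.13, 0.32, -0.18, 2.28, 1.92, 0.18, 2.65]]
40 0 [[1.76, 0.99, -1.23, 2.12, 1.19, 0.32, 1.56], [1.61, 0.32, -0.89, 2.01, -0.58, 0.56, 2.95], [0.5, -0.29, -0.68, 2.35, 0.17, 0.37, 1.05], [0.26, 0.5, -1.04, 2.29, 1.67, 0.88, -0.59], [0.33, 0.61, -1.02, 2.18, 1.73, 0.88, -0.47], [0.32, 0.35, -0.42, 2.33, 2.26, 0.34, -0.8]]
40 1 [[1.44, 0.68, -0.74, 2.14, -1.08, 0.18, 0.52], [1.17, 0.22, -0.37, 2.04, -0.86, 0.65, 0.04], [0.44, -0.28, -0.63, 2.35, 0.23, 0.37, -2.16], [-1.15, 0.36, 0.62, 2.38, 1.77, 0.27, 2.23], [-0.84, 0.42, 0.41, 2.25, 1.83, 0.26, 2.28], [0.29, 0.35, -0.38, 2.33, 2.28, 0.33, 2.31]]
```

```bash
cat >> h.py <<'E'
def att(yaw,t=35,fl=0):
    y,t=np.radians([yaw,t]);x=np.array([np.sin(t)*np.cos(y),np.sin(t)*np.sin(y),-np.cos(t)])
    j=np.array([-np.sin(y),np.cos(y),0])*(-1 if fl else 1)
    return R.from_matrix(np.c_[x,j,np.cross(x,j)]).as_rotvec()
def tcp(pose,z,up=55,t=35):  # TCP for scraper centre pose (x,y,yaw), underside at z
    g=W(pose,[[-30,0,z+up]])[0]; a=att(pose[2],t)
    return g+19*R.from_rotvec(a).as_matrix()[:,0], a
def st(m=''):
    s=read_state(); print(m,'t%.1f'%s["time"],np.round(s["eef_pos"],1),'F',np.round(s["contact_force"],1),'M',np.round(s["moment"],2),'w%.1f'%s["grip_width"],'q',np.round(s["joint_positions"],2)); return s
S=(655,24,-9.3)
E
python3 - <<'E'
from h import *
M=(519,-361.5,7.7)
p,a=tcp(M,4); ax=R.from_rotvec(a).as_matrix()[:,0]
reach(p-150*ax,a); st('pre')
command_gripper(60,60)
servo_line(p,feed=120); st('at')
command_gripper(0,60); st('grip')
servo_line(p+[0,0,15],feed=60); st('lift')
cv2.imwrite('pics/s1.png',crop('side',read_camera('side'),330,120,200,150,3.8,[]))
E
```

```text
pre t4.1 [ 414.8 -376.   166.4] F [ 0.5 -0.2 -0.3] M [-0.08  0.61 -0.03] w85.5 q [ 1.74  0.42 -0.95  2.11 -0.39  0.47  2.91]Traceback (most recent call last):
  File "<stdin>", line 6, in <module>
rig.PlanningError: the arm cannot follow that straight line within its joint ranges
```

```bash
python3 - <<'E'
from h import *
M=(519,-361.5,7.7)
p,a=tcp(M,4); ax=R.from_rotvec(a).as_matrix()[:,0]
st()
reach(p-75*ax,a); st('pre')
try: servo_line(p,feed=120)
except PlanningError as e: print(e); reach(p-35*ax,a); st('mid'); servo_line(p,feed=100)
st('at')
command_gripper(0,60); st('grip')
servo_line(p+[0,0,15],feed=60); st('lift')
cv2.imwrite('pics/s1.png',crop('side',read_camera('side'),330,120,200,150,3.8,[]))
E
```

```text
t4.5 [ 414.8 -375.6  166.3] F [ 0.3  0.7 -0.5] M [-0.1   0.64 -0.04] w60.2 q [ 1.74  0.42 -0.96  2.11 -0.39  0.47  2.91]
pre t4.9 [ 457.8 -368.6  104.3] F [0.1 0.3 0.3] M [-0.09  0.57 -0.02] w60.2 q [ 1.56  0.55 -0.86  2.12 -0.32  0.3   2.85]
the arm cannot follow that straight line within its joint ranges
mid t5.2 [ 480.1 -366.9   72.6] F [-0.1 -0.4  0.5] M [-0.07  0.56  0.01] w59.8 q [ 1.47  0.61 -0.81  2.11 -0.3   0.23  2.83]Traceback (most recent call last):
  File "<stdin>", line 6, in <module>
rig.PlanningError: the arm cannot follow that straight line within its joint ranges

During handling of the above exception, another exception occurred:

Traceback (most recent call last):
rig.PlanningError: the arm cannot follow that straight line within its joint ranges
```

```bash
sed -i 's/t=35/t=30/g; s/\[\[-30,0,z+up\]\]/[[-34,0,z+up]]/' h.py; cat > g.py <<'E'
from h import *
M=(519,-361.5,7.7)
p,a=tcp(M,4); ax=R.from_rotvec(a).as_matrix()[:,0]
st()
reach(p-60*ax,a); st('pre')
try: servo_line(p,feed=120)
except PlanningError as e: print(e); reach(p-30*ax,a); st('mid'); servo_line(p,feed=100)
st('at')
command_gripper(0,60); st('grip')
servo_line(p+[0,0,15],feed=60); st('lift')
cv2.imwrite('pics/s1.png',crop('side',read_camera('side'),330,120,200,150,3.8,[]))
E
python3 g.py
```

```text
t5.2 [ 480.1 -366.9   72.6] F [-0.1 -0.4  0.5] M [-0.07  0.56  0.01] w59.8 q [ 1.47  0.61 -0.81  2.11 -0.3   0.23  2.83]
pre t5.5 [ 465.8 -371.    97.9] F [-0.5  0.1 -0.2] M [-0.04  0.51  0.04] w60.2 q [ 1.38  0.5  -0.7   2.09 -0.29  0.34  2.75]
at t6.1 [ 494.4 -364.8   42.5] F [ 1.1 -0.9  0.6] M [-0.06  0.57 -0.05] w59.8 q [ 1.27  0.61 -0.64  2.08 -0.26  0.23  2.73]
grip t6.5 [ 494.6 -365.1   43.2] F [-4.1  0.8  6.7] M [0.18 0.53 0.22] w23.0 q [ 1.27  0.6  -0.64  2.08 -0.26  0.23  2.73]
lift t6.9 [ 494.8 -365.    58. ] F [ 0.   0.6 -2.5] M [-0.13  0.81 -0.04] w22.8 q [ 1.27  0.58 -0.65  2.07 -0.27  0.26  2.72]
```

View pics/s1.png

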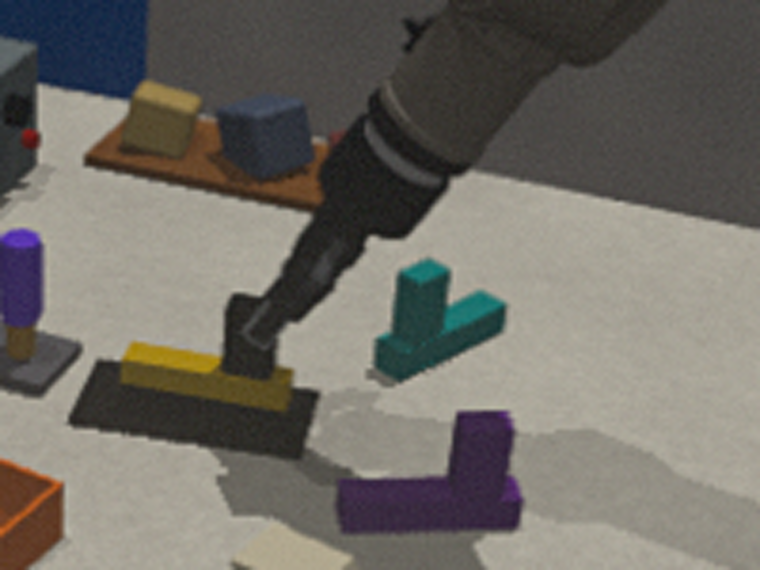

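The scraper is held and level (crop 250,370, between the fingers); purple and turquoise are untouched. Next I'll carry it to the approach pose.

```bash
cat >> h.py <<'E'
DZ=38.5
def sp(x,y,z,dyaw=0):  # TCP for scraper centre at stand x,y with underside z above plate
    c=W(S,[[x,y,0]])[0]; p,a=tcp((c[0],c[1],S[2]+dyaw),0); p[2]=z+70+DZ; return p,a
def mv(p,a,feed,**k):
    try: return servo_line(p,feed=feed,attitude=a,**k)
    except PlanningError as e: print('line fail -> reach'); reach(p,a)
E
python3 - <<'E'
from h import *
s=read_state(); mv(np.array(s["eef_pos"])+[-10,0,130],att(7.7),150); st('up')
for x,y,z,f in((-130,-90,80,180),(-130,60,70,180),(-95,95,40,120)):
    p,a=sp(x,y,z); print(solve_ik(p,a) is not None); mv(p,a,f); st((x,y,z))
E
```

```text
up t8.0 [ 484.1 -364.4  186.7] F [ 0.2  0.4 -2.2] M [-0.15  0.89  0.02] w22.5 q [ 1.36  0.35 -0.7   2.   -0.33  0.54  2.69]
True
(-130, -90, 80) t11.0 [487.8 -40.1 188.4] F [-0.2 -0.2 -3.3] M [ 0.12  0.79 -0.01] w22.9 q [ 0.63  0.   -0.76  2.36  0.51  0.31  0.82]
True
(-130, 60, 70) t12.0 [512.  106.9 178.2] F [-0.5  0.6 -2.1] M [ 0.09  0.79 -0.01] w23.0 q [ 0.3   0.16 -0.89  2.28  0.97  0.57  0.06]
True
(-95, 95, 40) t12.7 [552.  136.2 148.4] F [ 0.3 -0.6 -2.2] M [0.16 0.84 0.02] w22.7 q [ 0.19  0.31 -0.85  2.21  1.15  0.64 -0.12]
```

```bash
cat >> h.py <<'E'
def F(n=10):
    f=[]
    for _ in range(n): f.append(read_state()["contact_force"]); wait(.02)
    return np.mean(f,0)
E
python3 - <<'E'
from h import *
p,a=sp(-95,95,9);mv(p,a,120)
p,a=sp(-22,95,9);mv(p,a,100);wait(.2);F0=F();print('F0',F0.round(2));st()
np.save('F0.npy',F0)
im=read_camera('side');cv2.imwrite('pics/s2.png',crop('side',im,180,180,200,150,3.8,[]))
p,a=sp(-22,95,-3);print(mv(p,a,12,max_force=1.5));st('touch');wait(.2);print((F()-F0).round(2))
E
```

```text
F0 [-0.08  0.11 -2.07]
 t14.3 [624.3 125.4 117.6] F [-0.4 -0.3 -1.5] M [0.09 0.83 0.02] w22.9 q [ 0.18  0.46 -0.77  2.1   1.27  0.64 -0.11]
True
touch t15.1 [624.2 125.2 107.4] F [1.9 0.9 0.4] M [0.15 0.15 0.08] w23.2 q [ 0.17  0.48 -0.76  2.1   1.31  0.64 -0.14]
[1.67 0.22 2.82]
```

View pics/s2.png

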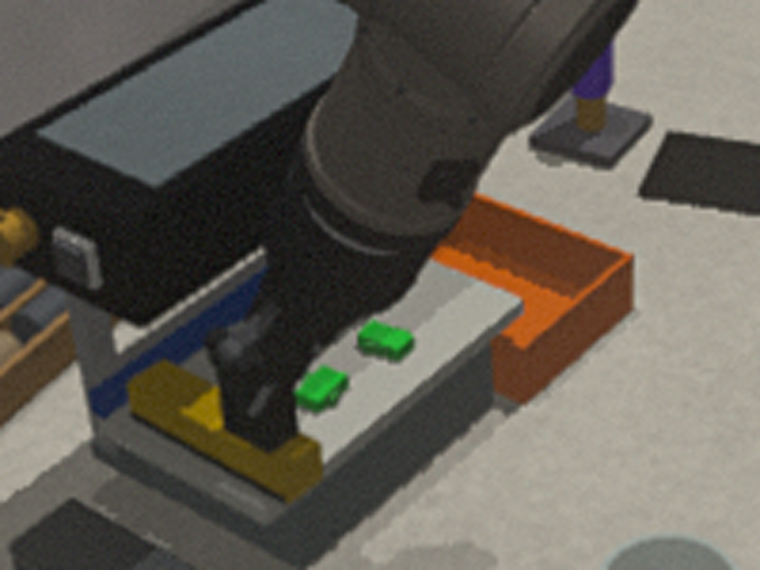

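The block is on the plate at y≈+95, clear of all chips; front chips at crop (322,388) and (385,340). The gripper is below and in front of the lamp. Now I'll feel for the bar.

```bash
python3 - <<'E'
from h import *
F0=np.load('F0.npy');z=-1.2
r=R.from_euler('z',S[2],degrees=True)
sf=lambda f:r.inv().apply(f-F0)
p,a=sp(-20,95,z);mv(p,a,15);print(-20,sf(F(6)).round(2))
x=-20
for x in (-16,-12):
    p,a=sp(x,95,z);mv(p,a,20);f=sf(F(5));print(x,f.round(2))
base=f[0]
while x<14:
    x+=1.;p,a=sp(x,95,z);servo_line(p,feed=15,attitude=a);f=sf(F(4));print(x,f.round(2))
    if abs(f[0]-base)>2.2 or f[2]>6: break
st()
E
```

```text
-20 [-1.24  0.08  3.32]
-16 [ 0.75 -0.17  2.85]
-12 [0.82 0.24 2.69]
-11.0 [-0.61 -0.15  3.  ]
-10.0 [-1.32  0.05  2.81]
-9.0 [-1.14 -0.19  2.92]
-8.0 [-0.48 -0.08  2.8 ]
-7.0 [-1.04 -0.27  3.39]
-6.0 [-0.69 -0.01  2.15]
-5.0 [-0.7  -0.94  2.78]
-4.0 [-2.01 -0.39  3.45]
 t19.4 [642.1 122.4 107.2] F [-1.6  0.2  1.7] M [0.07 0.79 0.01] w23.0 q [ 0.17  0.5  -0.75  2.07  1.3   0.64 -0.11]
```

```bash
python3 - <<'E'
from h import *
F0=np.load('F0.npy');z=-1.2
r=R.from_euler('z',S[2],degrees=True)
sf=lambda f:r.inv().apply(f-F0)
f=sf(F(12));x=-4;print(x,f.round(2))
while x<14 and f[0]>-3:
    x+=.6;p,a=sp(x,95,z);servo_line(p,feed=15,attitude=a);f=sf(F(6));print(round(x,1),f.round(2))
st()
im=read_camera('side');cv2.imwrite('pics/s3.png',crop('side',im,190,190,150,115,5.2,[]))
E
```

```text
-4 [-2.54 -0.2   3.26]
-3.4 [-3.84 -0.64  4.22]
 t19.9 [642.6 122.3 107.2] F [-4.7  0.4  2. ] M [ 0.08  1.11 -0.05] w23.1 q [ 0.17  0.5  -0.75  2.07  1.3   0.64 -0.11]
```

View pics/s3.png

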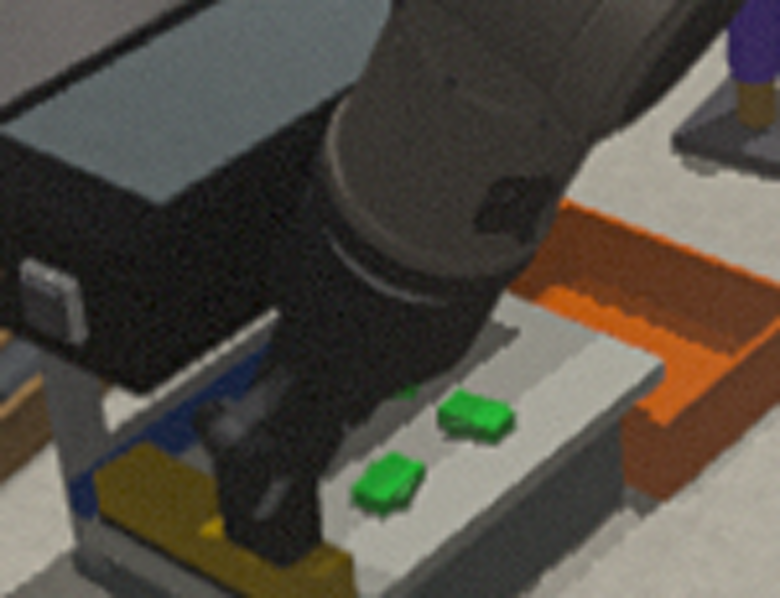

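The nose is on the bar (crop ~100,490), with Fx rising steeply. Now the wipe, regulating light press and light bar contact.

```bash
cat > wipe.py <<'E'
from h import *
F0=np.load('F0.npy')
r=R.from_euler('z',S[2],degrees=True)
sf=lambda f:r.inv().apply(f-F0)
x,y,z=-4.2,95,-1.2
p,a=sp(x,y,z);servo_line(p,feed=15,attitude=a);print(sf(F(6)).round(2))
while y>-111:
    y=max(y-13,-112);p,a=sp(x,y,z);servo_line(p,feed=40,attitude=a);f=sf(F(5))
    print(round(x,1),y,round(z,2),f.round(1))
    if f[2]>7 or abs(f[0])>7 or abs(f[1])>8: print('high');break
    z+=np.clip((f[2]-3)*.2,-.6,.6)
    x+=np.clip((-1.0-f[0])*-.15,-.4,.4)
np.save('xyz.npy',[x,y,z]);st()
E
python3 wipe.py
```

```text
[-1.34  0.3   2.79]
-4.2 82 -1.2 [-1.7 -0.5  3.1]
-4.3 69 -1.17 [-0.8 -1.1  2.8]
-4.3 56 -1.2 [-1.  -0.9  3.2]
-4.3 43 -1.16 [-0.2 -1.6  3.1]
-4.2 30 -1.15 [-0.2 -1.1  2.3]
-4.0 17 -1.29 [ 0.1 -0.8  3.1]
-3.9 4 -1.27 [-0.1 -0.7  3.1]
-3.7 -9 -1.25 [ 0.2 -1.4  2.9]
-3.6 -22 -1.27 [-0.  -1.2  3. ]
-3.4 -35 -1.28 [-0.1 -1.1  3. ]
-3.3 -48 -1.29 [-0.2 -0.8  3.4]
-3.2 -61 -1.21 [-0.  -0.9  2.8]
-3.0 -74 -1.24 [-0.1 -1.2  3. ]
-2.9 -87 -1.24 [-0. -1.  3.]
-2.7 -100 -1.23 [ 0.8 -1.4  3.7]
-2.5 -112 -1.09 [ 0.3 -1.2  3.4]
 t29.2 [610.  -83.1 107.3] F [ 0.2 -0.8  0.9] M [-0.38  0.44 -0.23] w22.7 q [ 0.55  0.4  -0.67  2.19  1.29  0.34  0.21]
```

```bash
python3 - <<'E'
from h import *
a=crop('side',read_camera('side'),190,190,170,130,2.9,[]);b=crop('top',read_camera('top'),225,140,150,130,2.0,[])
o=np.zeros((a.shape[0],a.shape[1]+b.shape[1],3),np.uint8);o[:,:a.shape[1]]=a;o[:b.shape[0],a.shape[1]:]=b
cv2.imwrite('pics/s4.png',o);print(o.shape)
E
```

```text
(377, 793, 3)
```

View pics/s4.png

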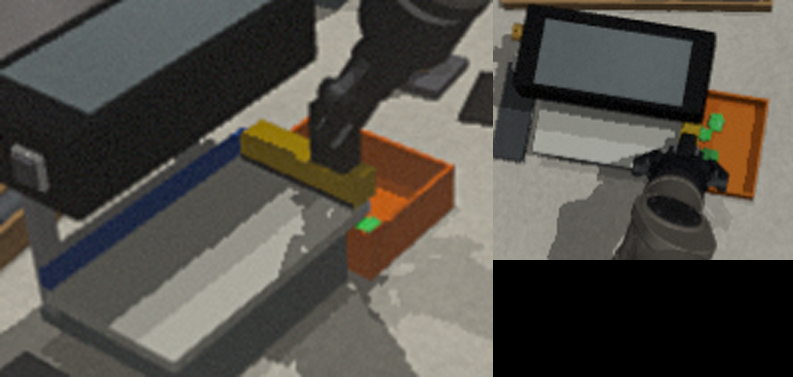

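The plate behind the block is clear. Chips show in the tray at composite (716,121), (705,133), (709,155) and side (368,224). I'll withdraw and count.

```bash
python3 - <<'E'
from h import *
x,y,z=np.load('xyz.npy')
p,a=sp(x,y,z+9);servo_line(p,feed=50,attitude=a)
p,a=sp(-100,y+2,10);mv(p,a,150)
p,a=sp(-125,y+2,75);mv(p,a,150);st()
for c,b in(('side',(275,200,100,90,4)),('top',(240,140,140,110,3.5))):
    im=read_camera(c);g=cv2.inRange(cv2.cvtColor(im,cv2.COLOR_BGR2HSV),(50,120,50),(75,255,255))
    n,_,s,ce=cv2.connectedComponentsWithStats(g);print(c,[(ce[i].round().tolist(),int(s[i,4])) for i in range(1,n) if s[i,4]>5])
    cv2.imwrite(f'pics/s5{c}.png',crop(c,im,*b,[]))
a,b=[cv2.imread(f'pics/s5{c}.png') for c in('side','top')]
o=np.zeros((385,400+490,3),np.uint8);o[:360,:400]=a;o[:,400:]=b
cv2.imwrite('pics/s5.png',cv2.resize(o,(796,344)))
E
```

```text
t31.3 [490.  -60.7 183.4] F [-0.2  0.2 -2.4] M [ 0.13  0.82 -0.01] w22.7 q [ 0.84  0.04 -0.91  2.36  0.53  0.29  0.87]
side [([316.0, 267.0], 26), ([235.0, 434.0], 1435)]
top [([332.0, 203.0], 99), ([332.0, 221.0], 89), ([173.0, 254.0], 439)]
```

View pics/s5.png

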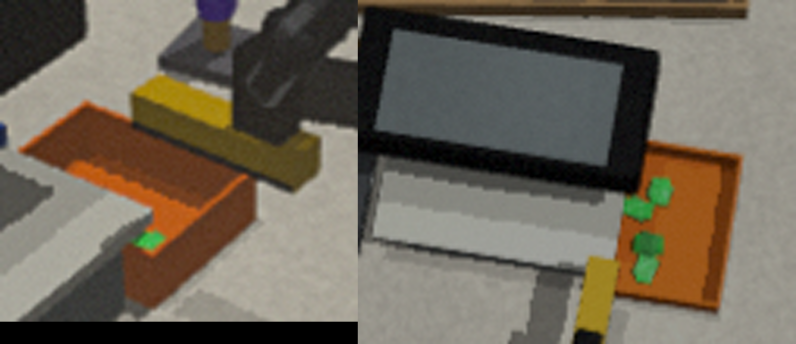

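All four chips are in the tray, at crop (660,192), (638,208), (648,244) and (645,270). Now back to the mat.

```bash
python3 - <<'E'
from h import *
M=(519,-361.5,7.7);p,a=tcp(M,4);p[2]=4+DZ
mv(np.array([p[0]-10,p[1],187]),a,180);st('over')
mv(p+[0,0,12],a,120);wait(.2);st('low')
print(servo_line(p+[0,0,-1],feed=12,max_force=2));st('down')
E
```

```text
over t34.1 [ 484.8 -364.3  187. ] F [-0.2  0.4 -2.4] M [-0.16  0.82  0.  ] w22.6 q [ 1.62  0.47 -1.05  1.99  0.06  0.53  2.35]
low t35.5 [ 494.9 -365.2   55.1] F [ 0.1 -0.2 -2.1] M [-0.13  0.84 -0.04] w23.0 q [ 1.41  0.64 -0.82  2.06  0.2   0.26  2.3 ]
True
down t36.4 [ 494.6 -364.7   43.2] F [-2.2  0.1  5.4] M [0.07 0.22 0.06] w22.6 q [ 1.39  0.66 -0.8   2.07  0.21  0.24  2.29]
```

```bash
python3 - <<'E'
from h import *
command_gripper(50);wait(.2)
s=read_state();ax=R.from_rotvec(s["tool_rot"]).as_matrix()[:,0];p=np.array(s["eef_pos"])
mv(p-70*ax,s["tool_rot"],100)
try: servo_line(p-70*ax+[-40,0,110],feed=150)
except PlanningError as e: print(e); mv(p-70*ax+[0,0,60],s["tool_rot"],120)
wait(.5);st()
for c in('side','top'):
    im=read_camera(c);cv2.imwrite(f'pics/e{c}.png',im)
    T=np.array(camera_info(c)["pose"])
    for n in('scraper','mat','tweezers_case','calcite','cup','spare_bulb','jar'):
        for d in place_of(c,n)[:1 if n!='scraper' else 3]:print(c,n,round(d["conf"],2),(T@np.r_[d["position"],1])[:3].round(0))
a=crop('side',cv2.imread('pics/eside.png'),100,120,400,300,1,[]);b=crop('top',cv2.imread('pics/etop.png'),220,120,220,170,1.8,[])
o=np.zeros((306,796,3),np.uint8);o[:300,:400]=a;o[:,400:]=b[:306];cv2.imwrite('pics/e.png',o)
E
```

```text
t39.3 [ 419.  -368.8  212.7] F [ 0.2 -0.4  0.4] M [-0.09  0.54  0.  ] w50.1 q [ 1.89  0.43 -1.22  2.03 -0.    0.61  2.47]
side scraper 0.97 [ 519. -360.    1.]
side scraper 0.92 [ 386. -524.   -2.]
side scraper 0.7 [ 332. -307.   -3.]
side mat 0.61 [ 526. -361.    2.]
side tweezers_case 0.71 [680. 184.  -1.]
side calcite 0.78 [ 380. -183.    4.]
side cup 0.57 [385. 117.  -4.]
side spare_bulb 0.8 [ 670. -364.    1.]
side jar 0.95 [688. 382.   2.]
top scraper 0.8 [ 335. -307.   -3.]
top scraper 0.69 [ 388. -528.    1.]
top scraper 0.56 [ 519. -359.    5.]
top mat 0.74 [ 527. -366.    4.]
top tweezers_case 0.8 [677. 183.   2.]
top calcite 0.66 [ 529. -365.    4.]
top cup 0.72 [385. 117.   4.]
top spare_bulb 0.68 [ 671. -363.    0.]
top jar 0.78 [684. 380.   1.]
```

View pics/e.png

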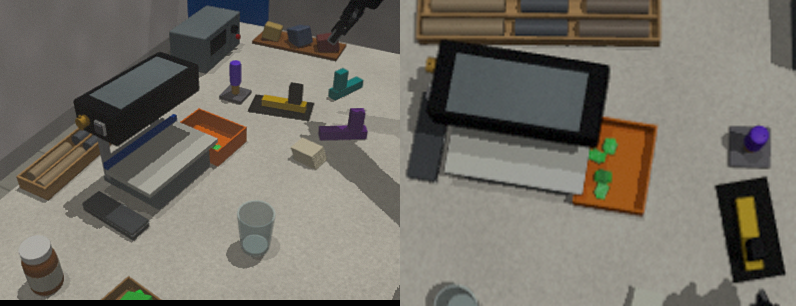

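The scraper stands on its mat (composite 750,235), the plate is clear, all four chips are in the tray (~605,170), and nothing else has moved. Handing in.

```bash
python3 -c "
from rig import *
close_job()"
```

```text
the job is handed in; nothing more can be done
```

The job is done and handed in at about 39 s of the 72 s allowed. I gripped the yellow scraper with the tool tilted 30°, set it on the plate at y≈+95 with about 3 N, and felt the blue bar at 2 to 4 N. I then wiped along the plate at about 3 N until all four chips fell into the orange tray, and stood the scraper back on its mat.

**Last checks:**
- All four chips show in the tray and the plate is empty.
- The scraper reads (519, -360), against (519, -361) at the start.
- The loose things I re-measured (tweezers case, cup, jar, bulb and calcite) are within a few mm of where they began. I did not re-measure the willemite. The top camera's calcite reading was a false hit on the mat, but the side camera has it in place.

**What did not go cleanly:**
- The first 35° grasp lines were refused by the planner for joint range, so I used 30°.
- For most of the wipe, the force along x was close to zero, so the nose was only just touching the bar, or barely off it.
- The sideways force read about -1 N, where I expected friction to give a positive value. I did not look into it.
- Setting the scraper down on the mat gave about 7 N of contact, slightly more than planned.

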